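# Short spin of two vials on the mini centrifuge

### The job

Give the two vials in the mini centrifuge a short spin: with the fingertips push the open clear lid down until its catch snaps and it stays shut, then reach into the sunken well of the orange short-spin key, press the key fully down and keep it down for at least three seconds. The program finishes while still holding the orange key down. Only touch and push: do not lift or shove the centrifuge, leave the green run key alone, do not press the orange key before the lid is latched, and leave the other things on the bench as they stand.

Things in the scene. Friction and masses are not known exactly. Their poses are not given: they have to be found in the camera images.
- centrifuge: white mini centrifuge, loose on four rubber feet, 200 mm deep (x), 165 mm wide (y), 2.4 kg. Origin: centre of its underside, on the bench. Its x axis runs from its front (key panel, nearer the robot) to its back (lid hinge), y to the left, z up; turned -0.05 to 0.45 rad. Behind the panel (x -30 to 100 mm) an open bowl, rim 68 mm high, with a black rotor and two vials fixed in it
- panel (a point): middle of the face of the grey key panel at the centrifuge's front (65 mm in front of its origin, 60 mm up). The panel is 72 x 165 mm and slopes 10 degrees: 54 mm high at the front edge, 66 mm at the back. On it, from the left (+y): a small display, the green run key, the orange short-spin key
- lid (a joint): angle of the clear lid (rad): 0 = shut, grows as its front edge rises and swings back about the hinge; starts open at 1.05 to 1.4, range ends at 1.6. A friction hinge (0.13 N m) keeps it where it is left. At about 0.09 its nose meets a spring catch in the front rim; about 10 N down on the blue pad snaps it past, to below 0.02, where it stays
- lid_hinge (a point): point on the lid's hinge line (along the centrifuge's y), in the middle of the width; 94 mm behind the centrifuge's origin, 70 mm above its underside
- lid_pad (a point): middle of the top of the blue press pad (26 x 50 mm) on the lid's outer face near its front edge; moves with the lid. Shut, it lies 109 mm in front of the hinge line and 17 mm above it. The lid is a shallow clear cover with blue edges, 120 mm from hinge to front edge, 154 mm wide; its flat outer face is 14 mm off the hinge line, the pad 3 mm more. Push on the outer face
- short_spin_key (a joint): travel of the orange short-spin key (m), square to the sloping panel: 0 = up, 0.005 = fully down; spring return, 1.8 N to start, 4.8 N at the bottom
- short_spin_key_top (a point): centre of the top of the orange key (30 x 30 mm), 10 mm below the panel face in a square well 37 x 37 mm; moves with the key. Up, it lies 67 mm in front of the centrifuge's origin, 48 mm to its right (-y), 50 mm above its underside. The well's walls follow the centrifuge's x and y and stand square to the panel, so the well opens 10 degrees towards the front
- run_key (a joint): travel of the green timed-run key (m), 0 = up, 0.005 = down; not to be pressed
- run_key_top (a point): centre of the top of the green key, in an equal well 52 mm to the left (+y) of the orange one
- timer: white count-down timer with grey and red buttons, 62 x 66 x 25 mm, loose; origin at the centre of its underside; a bystander
- beaker: small clear beaker, 46 mm wide, 57 mm high, loose; origin at the centre of its underside; a bystander
- tube_50_2: clear tube with an orange cap, 34 mm wide, 114 mm high, standing loose; origin at the centre of its underside; a bystander

How it is judged:
On the way, in this order (a step that is already met when the one before it is completed fails the run):
1. the lid is pushed down past its catch (value of joint lid below 0.03 rad), for 0.2 s.
2. the orange short-spin key is held down for three seconds with the lid latched (value of joint short_spin_key above 0.0038 m and value of joint lid below 0.03 rad), for 2.8 s.
At the end, for the whole second after the job is handed in: the orange key is still held down (more than 3.8 of its 5 mm), the lid is latched shut (below 0.03 rad), the green key is up, and the centrifuge stands level within 25 mm of where it stood (all of step 2 and value of joint run_key below 0.0015 m and distance of centrifuge from where it was at the start of the episode below 0.025 m and angle between centrifuge's own z axis and vertical below 0.05 rad); the arm keeps its last pose, push and grip.
It fails at once if the orange key is pressed while the lid is not latched (value of joint short_spin_key above 0.002 m and value of joint lid above 0.04 rad).
It fails at once if the green run key is pressed (value of joint run_key above 0.002 m).
It fails at once if the centrifuge is lifted, tipped or shoved away (height (world z) of centrifuge above 0.012 m or angle between centrifuge's own z axis and vertical above 0.1 rad or distance of centrifuge from where it was at the start of the episode above 0.03 m).
It fails at once if a bystander is lifted, knocked over or shoved (distance of any of timer, beaker, tube_50_2 from where it was at the start of the episode above 0.025 m or angle between any of timer, beaker, tube_50_2's own z axis and vertical above 0.3 rad).
It also fails if it takes over 54 s, if anything falls off the work surface, if the arm or the gripper's body presses on something with over 40 N, if the wrist force passes 120 N, or if a joint passes its speed limit or range.

### The arm

A 6-joint arm with a two-finger parallel gripper is mounted at the origin on a cart in front of the work surface, level with it; the furniture and walls round the work are solid. World frame = base frame: x ahead of the robot, y to its left, z up, the work surface at z = 0. Lengths are in m, angles in rad, forces in N, time in s.
With the tool pointing down it reaches from about 0.3 to 0.875 m from the base axis. Payload 6.4 kg.
Tool frame: the origin (TCP) lies between the finger pads; the fingertips stand 25 mm ahead of it and the grasp point (between the pads) lies 6 mm ahead of it; z points along the fingers, y is the line along which they close (so a half turn about z gives the same grasp; the last joint's range is limited). The gripper opens to 85 mm and grips with 20 to 120 N. Pads are 22 mm wide; open, the fingers measure 114 mm over their backs; the gripper's body (76 mm by 85 mm) begins 54 mm behind the grasp point. The pads swing forward as they close: fully open they stand 13 mm farther back than shut.
Start: joints at [-1.428, 0.181, 1.607, -0, 1.354, -0.206], TCP at [0.197, -0.54, 0.256] pointing down, gripper open.
Joint ranges: [-2.99, 2.99], [-0.89, 2.07], [0.3, 2.58], [-1.14, 4.28], [0, 2.63], [-3.12, 3.12]. Speed limits (rad/s): [2.57, 2.57, 3.01, 3.14, 3.14, 3.14].

### API

Orientations are given as a unit quaternion [w, x, y, z].
In Python, from cell import arm, optics, telemetry gives the robot as it stands (arm), with the cameras (optics) and the readings (telemetry).
- The arm moves only by the shell command python3 inch.py 'ROWS' [OPENING]. ROWS is rows parted by semicolons, their numbers by spaces, 1 to 12 of them, each of 4 numbers: dx, dy, dz in m, then a turn about the tool's z in rad; each row is the pose to reach, as a shift and turn from the pose commanded when the command began, along the tool's axes at that moment; what a row does not reach only later rows make up. A row lasts 1/8 s, in which the tool goes at most 0.0625 m and 0.188 rad, less where a joint would pass 70% of its speed; a pose out of reach is approached as far as the arm can. OPENING is the finger opening in m, set as the command begins (- or left out keeps the last). The fingers move at their own pace and stop on an object; the grip force is fixed at half the most. Time passes only in rows, so rows that do not move let the fingers close. It prints the time, the measured TCP pose, the force, the opening and the grip force at its end.
- telemetry.get_obs(): the state, without advancing time (a new reading comes with each control period).
- optics.snapshot(name): name is "scene" or "side" or "wrist"; returns a dict with "frame" (384x512x3 uint8, red, green, blue), "camera_matrix" (3x3 intrinsics, pixels), "world_to_cam" (4x4, takes a point from world to camera coordinates). Camera axes: x right, y up, looking along -z (the intrinsics and any distortion apply to the point x, -y, -z); pixel columns grow to the right and rows downward; lengths in m; the calibration is good to about 2 mm. A picture is of the moment at which its call begins. There is no depth.
- arm.finish_job(): hands the job in; it is judged then, once.
The state is a dict: "t": time; "q": joint angles; "qd": joint speeds; "joint_torque": joint torques, N m; "position": TCP position; "tool_rot": TCP orientation; "contact_force": force on the tool from outside, world axes, zero at the start; "ft_torque": the same for the moment, N m; "gripper_width": finger opening in m; "grip_force": force on a finger pad.
Only numpy, scipy, OpenCV 4.12 (cv2) and the standard library are available. Lean on these libraries where they do the work, as an engineer would, in place of code of your own. Each camera call takes 0.05 s, during which the arm holds its last target. There are 200 camera calls.

## Working session

There is one attempt and no reset: what is moved stays moved. The work goes in short steps, Python scripts to look and compute and a shell command to move; the robot and the scene stay as the last step left them, time stands still between calls to the robot, and variables do not carry over. Pictures are saved under pics/ and viewed, at most 10 in all, crops included, and the job is handed in when it is done.

```bash
ls; mkdir -p pics; python3 - <<'E'
from cell import arm, optics, telemetry
import cv2,numpy as np
np.set_printoptions(precision=4,suppress=True)
o=telemetry.get_obs();print(o['t'],o['position'],o['tool_rot'],o['contact_force'])
fs=[]
for n in("scene","side"):
    s=optics.snapshot(n);np.savez(f"{n}0.npz",**s);print(n,s['camera_matrix'],s['world_to_cam'])
    cv2.imwrite(f"pics/{n}0.png",cv2.resize(s['frame'][:,:,::-1],(800,600),interpolation=cv2.INTER_CUBIC))
print(s.keys())
E
```

```text
cell.py
inch.py
pics
0.0 [ 0.1964 -0.5398  0.2554] [-0.0009  0.9848  0.1735  0.    ] [ 0.8852  0.2255 -0.8972]
scene [[493.7983   0.     257.4319]
 [  0.     493.7983 189.4067]
 [  0.       0.       1.    ]] [[ 0.9994  0.0251  0.0229 -0.4969]
 [-0.0318  0.4518  0.8916 -0.1283]
 [ 0.012  -0.8918  0.4523 -0.8896]
 [ 0.      0.      0.      1.    ]]
side [[396.6947   0.     253.5407]
 [  0.     396.6947 188.4819]
 [  0.       0.       1.    ]] [[ 0.9905 -0.1368  0.0169 -0.4756]
 [ 0.0647  0.5697  0.8193 -0.1699]
 [-0.1217 -0.8104  0.5731 -0.7428]
 [ 0.      0.      0.      1.    ]]
dict_keys(['frame', 'camera_matrix', 'world_to_cam'])
```

View pics/scene0.png

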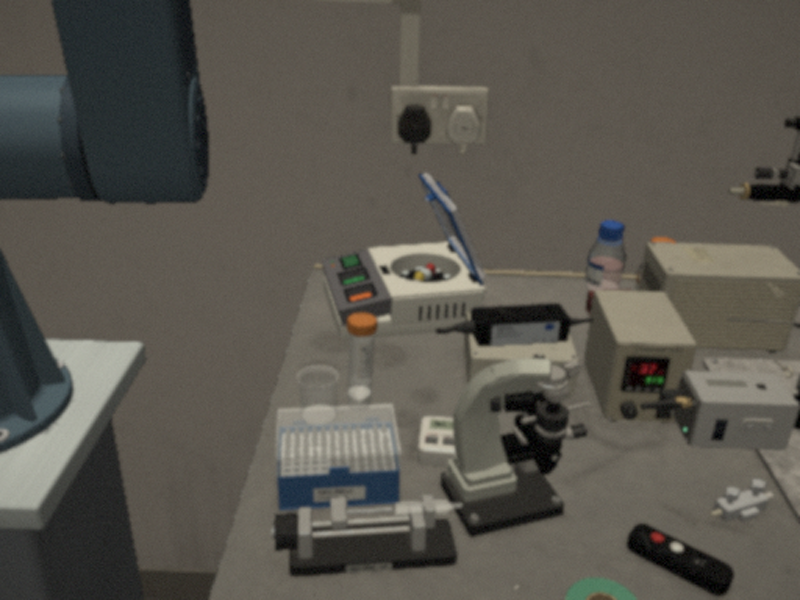

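View pics/side0.png

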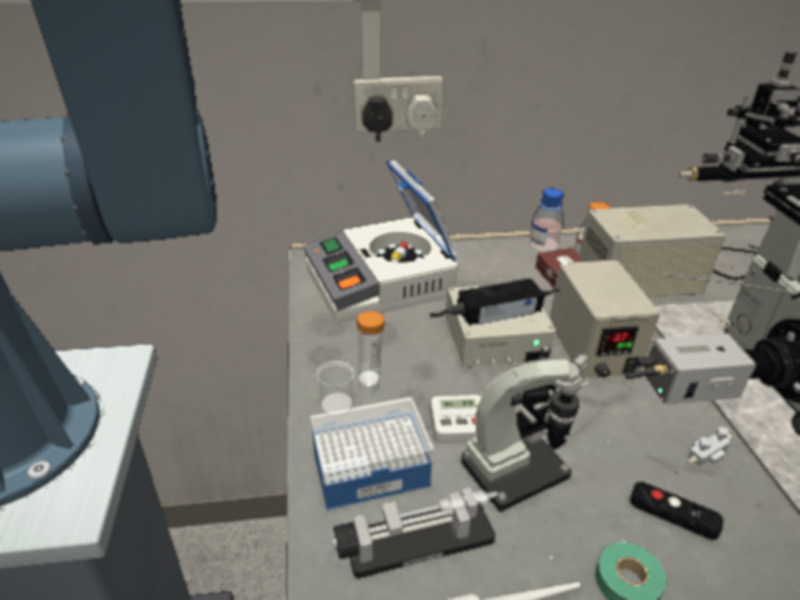

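The scene view shows the orange key at about (360,296) and the green run key at (353,276), with the lid open from (480,280) up to (428,178). The side view shows the orange key at (348,282), the green key at (338,264), and the lid edge from (452,255) to (392,163). The tube stands in front of the centrifuge, at (370,350) in the side view.

```bash
cat >h.py <<'E'
import cv2,numpy as np
np.set_printoptions(precision=4,suppress=True)
def ray(s,uv):
    M=s['world_to_cam'];K=s['camera_matrix']
    d=np.linalg.inv(K)@[uv[0],uv[1],1];d=M[:3,:3].T@(d*[1,-1,-1])
    return -M[:3,:3].T@M[:3,3],d/np.linalg.norm(d)
def plane(s,uv,z):
    c,d=ray(s,uv);return c+d*(z-c[2])/d[2]
def tri(obs):
    A=np.zeros((3,3));b=np.zeros(3);R=[ray(*o) for o in obs]
    for c,d in R:P=np.eye(3)-np.outer(d,d);A+=P;b+=P@c
    p=np.linalg.solve(A,b);return p,[np.linalg.norm((np.eye(3)-np.outer(d,d))@(p-c)) for c,d in R]
def blobs(s,lo,hi,amin=20):
    h=cv2.cvtColor(s['frame'],cv2.COLOR_RGB2HSV);m=cv2.inRange(h,np.array(lo),np.array(hi))
    n,_,st,ce=cv2.connectedComponentsWithStats(m)
    return [(ce[i],st[i]) for i in range(1,n) if st[i][4]>=amin],m
def proj(s,p):
    M=s['world_to_cam'];q=(M[:3,:3]@p+M[:3,3])*[1,-1,-1];q=s['camera_matrix']@q;return q[:2]/q[2]
OR=((5,150,120),(18,255,255));GR=((50,120,60),(80,255,255));BL=((105,110,40),(125,255,255))
E
python3 - <<'E'
from h import *
for n in("scene","side"):
    s=dict(np.load(n+"0.npz"))
    for nm,c in(("or",OR),("gr",GR),("bl",BL)):
        for ce,st in blobs(s,*c,15)[0]:
            if ce[1]<250: print(n,nm,ce,st)
S=[dict(np.load(n+"0.npz")) for n in("scene","side")]
f=.64
for nm,a,b in(("or",(360,296),(348,282)),("gr",(353,276),(338,264)),("lidtopL",(424,176),(391,163)),("tubecap",(362,318),(371,317)),("hingeR",(480,282),(452,256))):
    print(nm,tri([(S[0],np.array(a)*f),(S[1],np.array(b)*f)]),plane(S[1],np.array(b)*f,.05))
E
```

```text
scene or [422.5    152.5556] [418 152  10   2  18]
scene or [230.3182 189.25  ] [224 187  14   6  44]
scene or [231.1029 204.5588] [223 200  17  10 136]
scene gr [225.3333 178.9444] [220 178  12   3  18]
scene gr [418.7143 242.7381] [413 241  12   5  42]
scene bl [276.9583 125.3333] [274 122   9   8  24]
scene bl [390.795  147.1925] [384 141  15  13 161]
side or [383.1471 130.9706] [378 129  12   4  34]
side or [223.1857 180.1286] [217 177  14   8  70]
side or [236.4944 205.7303] [229 199  16  14 178]
side gr [211.6444 156.8   ] [207 154  10   7  45]
side gr [216.12 168.96] [210 166  13   7  50]
side gr [399.4103 220.5641] [395 219  10   5  39]
side bl [261.3396 119.2453] [249 106  25  25  53]
side bl [353.0153 126.1069] [347 120  13  13 131]
or (array([0.4342, 0.1957, 0.0599]), [np.float64(0.0002829200407839361), np.float64(0.0002829200407839128)]) [0.4348 0.2102 0.05  ]
gr (array([0.4221, 0.2238, 0.0753]), [np.float64(0.0009469678481835466), np.float64(0.0009469678481835877)]) [0.4229 0.2629 0.05  ]
lidtopL (array([0.5158, 0.3411, 0.1824]), [np.float64(0.00024539406707981947), np.float64(0.0002453940670798767)]) [0.5582 0.6506 0.05  ]
tubecap (array([0.4501, 0.024 , 0.1212]), [np.float64(0.0009229178325941753), np.float64(0.0009229178325942014)]) [0.4602 0.1189 0.05  ]
hingeR (array([0.5974, 0.2313, 0.0708]), [np.float64(0.0016190917528876349), np.float64(0.0016190917528876407)]) [0.6075 0.2669 0.05  ]
```

```bash
cat >>h.py <<'E'
from scipy.spatial.transform import Rotation as Ro
def toolR(o):
    q=o['tool_rot'];return Ro.from_quat([q[1],q[2],q[3],q[0]]).as_matrix()
def delta(o,tgt): return toolR(o).T@(np.array(tgt)-o['position'])
E
python3 - <<'E'
from h import *
from cell import arm, optics, telemetry
o=telemetry.get_obs();s=optics.snapshot('wrist');M=s['world_to_cam'];T=toolR(o)
c=-M[:3,:3].T@M[:3,3]
print("cam in tool",T.T@(c-o['position']),"cam axes in tool\n",T.T@M[:3,:3].T,s['camera_matrix'][0,0])
print(T, delta(o,(.50,.12,.42)))
E
```

```text
cam in tool [ 0.0669  0.0009 -0.1176] cam axes in tool
 [[ 0.0009  0.9648  0.2629]
 [ 1.     -0.0011  0.0006]
 [ 0.0009  0.2629 -0.9648]] 269.68489221493184
[[ 0.9398  0.3418 -0.0002]
 [ 0.3418 -0.9398  0.0015]
 [ 0.0003 -0.0015 -1.    ]] [ 0.5109 -0.5167 -0.1636]
```

```bash
python3 inch.py '0 0 -0.05; 0.02 -0.02 -0.1; 0.06 -0.06 -0.13; 0.1 -0.1 -0.145; 0.14 -0.14 -0.145; 0.18 -0.19 -0.145; 0.22 -0.23 -0.145; 0.25 -0.28 -0.145; 0.28 -0.32 -0.145; 0.31 -0.36 -0.145; 0.34 -0.4 -0.145; 0.37 -0.45 -0.145' 0 2>&1 | tail -5 || true
```

```text
Traceback (most recent call last):
  File "inch.py", line 5, in <module>
    connect(sys.argv[1:4])
    ~~~~~~~^^^^^^^^^^^^^^^
ValueError: each row has 4 numbers
```

```bash
python3 inch.py '0 0 -0.05 0; 0.02 -0.02 -0.1 0; 0.06 -0.06 -0.13 0; 0.1 -0.1 -0.145 0; 0.14 -0.14 -0.145 0; 0.18 -0.19 -0.145 0; 0.22 -0.23 -0.145 0; 0.25 -0.28 -0.145 0; 0.28 -0.32 -0.145 0; 0.31 -0.36 -0.145 0; 0.34 -0.4 -0.145 0; 0.37 -0.45 -0.145 0' 0
```

```text
t: 1.65
position: [0.3906, 0.0104, 0.4012]
tool_rot: [0.0, 0.985, 0.173, 0.0]
contact_force: [0.7, -1.0, -1.1]
gripper_width: -0.0004
grip_force: 0.0
```

```bash
python3 inch.py '0.035 -0.045 0 0; 0.07 -0.09 0 0; 0.11 -0.14 0 0; 0.145 -0.19 0 0; 0.145 -0.19 0 0; 0.145 -0.19 0 0'; python3 - <<'E'
from h import *
from cell import arm, optics, telemetry
o=telemetry.get_obs();s=optics.snapshot('wrist');np.savez('w1.npz',**s);print(o['t'],o['position'],o['gripper_width'],o['contact_force'])
cv2.imwrite("pics/w1.png",cv2.resize(s['frame'][:,:,::-1],(800,600),interpolation=cv2.INTER_CUBIC))
E
```

```text
t: 2.4
position: [0.4615, 0.237, 0.4007]
tool_rot: [0.0, 0.985, 0.174, -0.001]
contact_force: [-0.2, 0.4, 0.5]
gripper_width: -0.0002
grip_force: 0.0
2.4 [0.4615 0.237  0.4007] -0.00023815140160032453 [-0.1556  0.3642  0.5215]
```

View pics/w1.png

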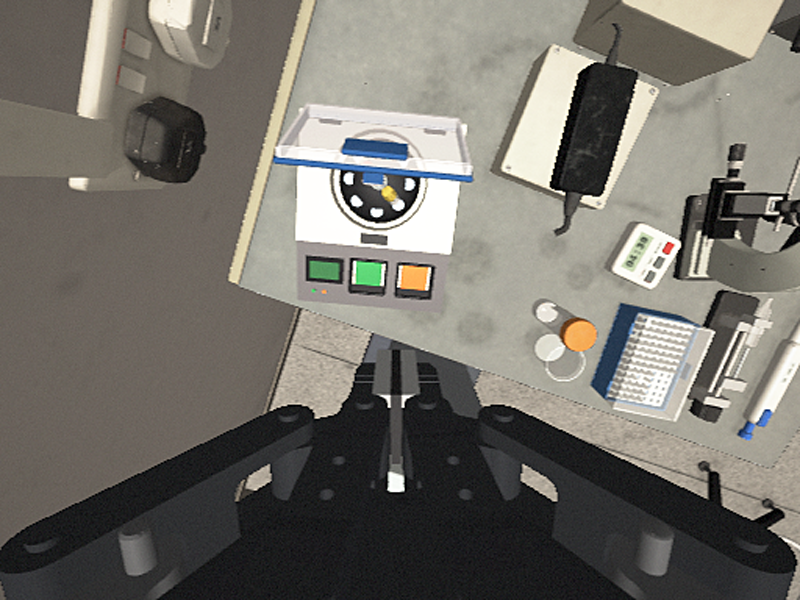

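The wrist view shows the orange key at (414,280), the green key at (368,276) and the blue pad at (376,148). The lid's front edge runs from (274,157) to (472,178). The space behind the lid is clear, and a wall plug sits to the left.

```bash
python3 inch.py '0.04 0.02 0 0; 0.07 0.04 0 0; 0.07 0.04 0 0; 0.07 0.04 0 0'; python3 - <<'E'
from h import *
from cell import arm, optics, telemetry
o=telemetry.get_obs();s=optics.snapshot('wrist');np.savez('w2.npz',**s);print(o['t'],o['position'])
cv2.imwrite("pics/w2.png",cv2.resize(s['frame'][:300,100:400,::-1],(600,600),interpolation=cv2.INTER_CUBIC))
for n in('w1','w2'):
    s=dict(np.load(n+'.npz'))
    for nm,c in(("or",OR),("gr",GR),("bl",BL)):
        for ce,st in blobs(s,*c,30)[0]:
            if ce[1]<260: print(n,nm,ce,st, plane(s,ce,.05))
E
```

```text
t: 2.95
position: [0.5409, 0.2223, 0.4016]
tool_rot: [-0.0, 0.985, 0.173, -0.0]
contact_force: [0.5, 0.9, 0.0]
gripper_width: -0.0003
grip_force: 0.0
2.95 [0.5409 0.2223 0.4016]
w1 or [264.5667 177.919 ] [256 171  18  15 210] [0.4363 0.2053 0.05  ]
w1 or [370.6969 214.5469] [360 205  22  20 320] [ 0.439  -0.0026  0.05  ]
w1 gr [235.4153 174.4661] [228 167  17  16 236] [0.4245 0.2559 0.05  ]
w1 bl [239.6538  95.0216] [219  89  42  13 416] [0.5521 0.2927 0.05  ]
w1 bl [237.6503 108.8846] [175 100 127  18 572] [0.5305 0.2887 0.05  ]
w1 bl [396.4193 219.7266] [379 194  62  61 706] [ 0.4462 -0.0519  0.05  ]
w2 or [241.9944 214.9379] [234 208  17  14 177] [0.4363 0.2055 0.05  ]
w2 or [341.4842 253.7895] [332 245  20  19 285] [ 0.4268 -0.0004  0.05  ]
w2 gr [214.0579 212.5053] [207 206  16  14 190] [0.4233 0.2554 0.05  ]
w2 bl [208.1694 153.4184] [188 146  41  16 490] [0.5232 0.2981 0.05  ]
w2 bl [206.6681 166.3846] [147 159 121  14 455] [0.5006 0.2937 0.05  ]
w2 bl [376.9164 246.4687] [357 227  60  51 670] [ 0.4639 -0.0574  0.05  ]
```

View pics/w2.png

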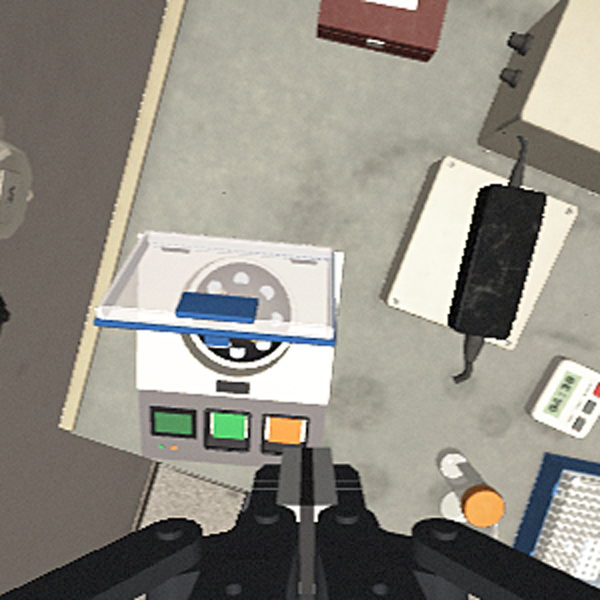

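The second view shows the same layout: orange key at crop (285,431), pad at (217,306), and the lid's front edge at crop y of about 330. The bench behind the lid is free.

```bash
python3 - <<'E'
from h import *
from cell import arm, optics, telemetry
a,b=[dict(np.load(n+'.npz')) for n in('w1','w2')]
orr,e1=tri([(a,(264.57,177.92)),(b,(241.99,214.94))]);gr,e2=tri([(a,(235.4,174.47)),(b,(214.06,212.5))])
pad,e3=tri([(a,(239.65,95.02)),(b,(208.17,153.42))]);print(orr,gr,pad,e1,e2,e3)
v=plane(b,(214.06,212.5),.05)-plane(b,(241.99,214.94),.05)+plane(a,(235.4,174.47),.05)-plane(a,(264.57,177.92),.05)
yaw=np.arctan2(-v[0],v[1]);R=Ro.from_euler('z',yaw).as_matrix()
key=np.array([.4363,.2054,.05]);org=key-R@[-.067,-.048,.05]
hin=org+R@[.094,0,.07];p=R.T@(pad-hin);print('yaw',yaw,'org',org,'hinge',hin,'pad rel hinge',p)
th=np.arctan2(p[2],-p[0])-np.arctan2(.0155,.109);print('theta',th,'r',np.hypot(p[0],p[2]))
o=telemetry.get_obs();print('tool yaw',np.arctan2(toolR(o)[1,0],toolR(o)[0,0]))
np.savez('g.npz',R=R,hin=hin,key=key,org=org,yaw=yaw)
E
```

```text
[0.4364 0.2054 0.0504] [0.4257 0.2556 0.056 ] [0.5448 0.2837 0.1753] [np.float64(9.610732902182563e-05), np.float64(9.610732902178423e-05)] [np.float64(0.0003675293867667225), np.float64(0.00036752938676674413)] [np.float64(5.339559684057904e-05), np.float64(5.33955968406e-05)]
yaw 0.24302410733540006 org [0.4898 0.2681 0.    ] hinge [0.581  0.2907 0.07  ] pad rel hinge [-0.0369  0.0019  0.1053]
theta 1.092655268652491 r 0.1115445159799237
tool yaw 0.34761007460297044
```

```bash
python3 inch.py '0.04 -0.025 0.02 0.05; 0.076 -0.049 0.06 0.105; 0.076 -0.049 0.11 0.105; 0.076 -0.049 0.14 0.105; 0.076 -0.049 0.14 0.105'; python3 - <<'E'
from h import *
from cell import arm, optics, telemetry
g=np.load('g.npz');o=telemetry.get_obs();p=g['R'].T@(o['position']-g['hin']);T=toolR(o)
print('tip rel hinge',p-[0,0,.025],'yaw',np.arctan2(T[1,0],T[0,0]),g['yaw'])
s=optics.snapshot('side')['frame'][60:300,100:420,::-1]
cv2.imwrite('pics/s2.png',cv2.resize(s,(800,600),interpolation=cv2.INTER_CUBIC))
E
```

```text
t: 3.62
position: [0.5936, 0.2952, 0.2587]
tool_rot: [0.0, 0.993, 0.122, -0.003]
contact_force: [-0.4, 0.5, -0.3]
gripper_width: 0.0
grip_force: 0.0
tip rel hinge [0.0133 0.0013 0.1637] yaw 0.24432656046416257 0.24302410733540006
```

View pics/s2.png

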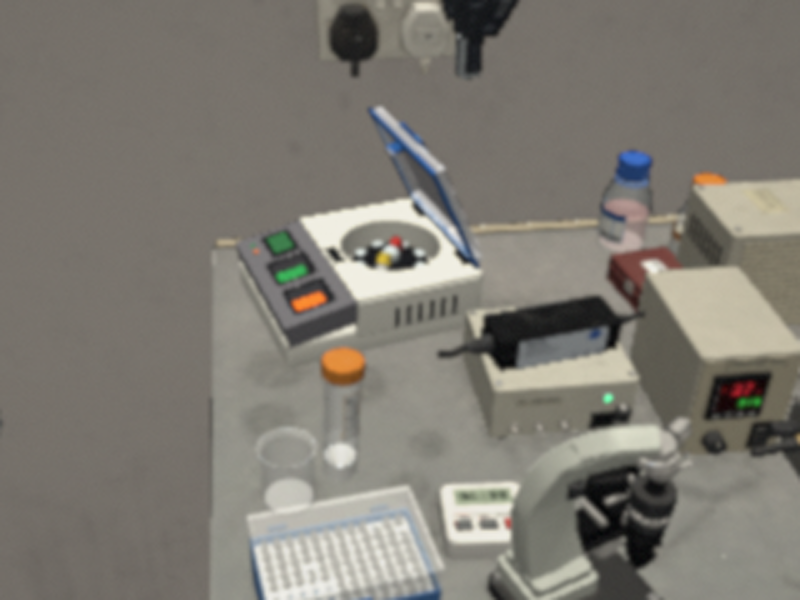

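The fingertips at (470,70) hang behind the open lid, whose top edge is at (375,110), with clear room to descend.

```bash
python3 inch.py '0 0 0.045 0; 0 0 0.084 0; 0 0 0.084 0; -0.02 0 0.084 0; -0.04 0 0.084 0; -0.053 0 0.084 0; -0.063 0 0.084 0; -0.075 0 0.094 0; -0.088 0 0.109 0; -0.101 0 0.128 0; -0.113 0 0.134 0; -0.113 0 0.134 0'; python3 - <<'E'
from h import *
from cell import arm, optics, telemetry
g=np.load('g.npz');o=telemetry.get_obs();p=g['R'].T@(o['position']-g['hin'])
print('tip rel hinge',p-[0,0,.025])
s=optics.snapshot('side')['frame'][60:300,100:420,::-1]
cv2.imwrite('pics/s3.png',cv2.resize(s,(800,600),interpolation=cv2.INTER_CUBIC))
E
```

```text
t: 5.18
position: [0.4854, 0.268, 0.1274]
tool_rot: [0.0, 0.993, 0.122, -0.001]
contact_force: [-0.2, -0.5, 0.5]
gripper_width: -0.0
grip_force: 0.0
tip rel hinge [-0.0982  0.001   0.0324]
```

View pics/s3.png

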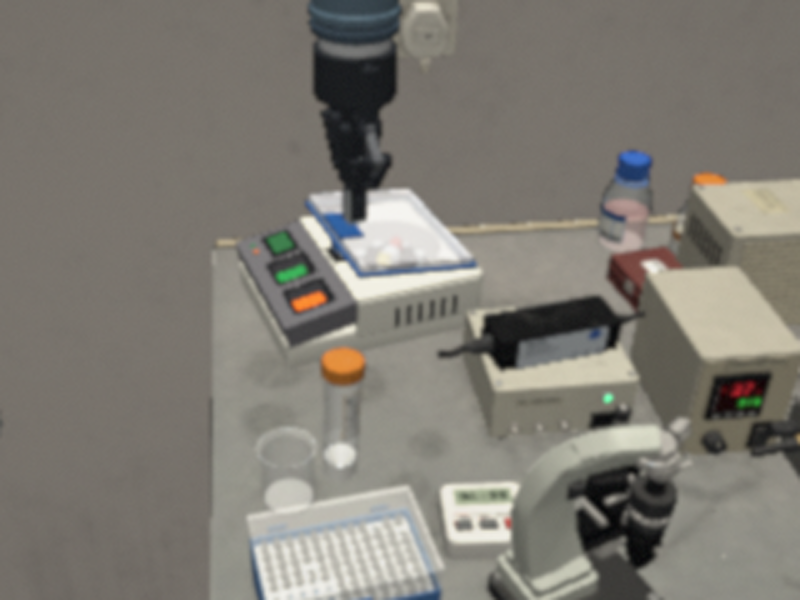

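The lid is nearly shut, with the fingertips at (355,215) on the blue pad. Next I press it past the catch.

```bash
python3 inch.py '-0.009 0 0.003 0; -0.009 0 0.007 0; -0.009 0 0.01 0; -0.009 0 0.013 0; -0.009 0 0.015 0; -0.009 0 0.016 0; -0.009 0 0.016 0'; python3 - <<'E'
from h import *
from cell import arm, optics, telemetry
g=np.load('g.npz');o=telemetry.get_obs();p=g['R'].T@(o['position']-g['hin'])
print('tip rel hinge',p-[0,0,.025])
E
```

```text
t: 6.1
position: [0.4776, 0.266, 0.1119]
tool_rot: [0.0, 0.993, 0.122, -0.0]
contact_force: [-3.8, -1.5, 7.6]
gripper_width: 0.0001
grip_force: 3.6
tip rel hinge [-0.1063  0.0009  0.0169]
```

```bash
python3 inch.py '0 0 0.001 0; 0 0 0.002 0; 0 0 0.003 0; 0 0 0.003 0'; python3 inch.py '0 0 0.001 0; 0 0 0.002 0;0 0 0.002 0; 0 0 0.002 0'
```

```text
t: 6.6
position: [0.4776, 0.2661, 0.1113]
tool_rot: [0.0, 0.993, 0.122, -0.0]
contact_force: [-11.9, -5.5, 28.0]
gripper_width: -0.0001
grip_force: 14.0
t: 7.1
position: [0.4777, 0.2661, 0.111]
tool_rot: [0.0, 0.993, 0.122, -0.0]
contact_force: [-17.8, -7.1, 41.0]
gripper_width: -0.0002
grip_force: 20.8
```

```bash
python3 inch.py '0.002 0 -0.02 0; 0.002 0 -0.07 0; 0.0 0 -0.12 0; 0 0.02 -0.16 0; 0 0.02 -0.16 0; 0 0.02 -0.16 0'; python3 - <<'E'
from h import *
from cell import arm, optics, telemetry
g=np.load('g.npz');o=telemetry.get_obs();s=optics.snapshot('wrist');np.savez('w3.npz',**s)
for nm,c in(("or",OR),("gr",GR),("bl",BL)):
    for ce,st in blobs(s,*c,30)[0]: print(nm,ce,st, plane(s,ce,.05 if nm!='bl' else .087))
print('expected pad',g['hin']+g['R']@[-.109,0,.017])
cv2.imwrite("pics/w3.png",cv2.resize(s['frame'][:,:,::-1],(800,600),interpolation=cv2.INTER_CUBIC))
E
```

```text
t: 7.85
position: [0.4821, 0.2465, 0.2655]
tool_rot: [-0.0, 0.993, 0.121, -0.0]
contact_force: [0.4, -1.0, -0.7]
gripper_width: -0.0002
grip_force: 0.0
or [274.4444 214.4975] [263 206  23  18 396] [0.4367 0.2057 0.05  ]
or [432.8089 257.9014] [418 245  31  27 649] [ 0.4284 -0.0215  0.05  ]
gr [235.0302 215.0137] [224 207  23  17 364] [0.4235 0.2556 0.05  ]
bl [232.5215  84.4865] [162  81 142   7 629] [0.5751 0.2907 0.087 ]
bl [235.2256 184.8625] [214 174  44  23 931] [0.4725 0.2642 0.087 ]
bl [459.1825 244.5129] [ 430  213   82   84 1556] [ 0.4658 -0.0134  0.087 ]
expected pad [0.4752 0.2645 0.087 ]
```

View pics/w3.png

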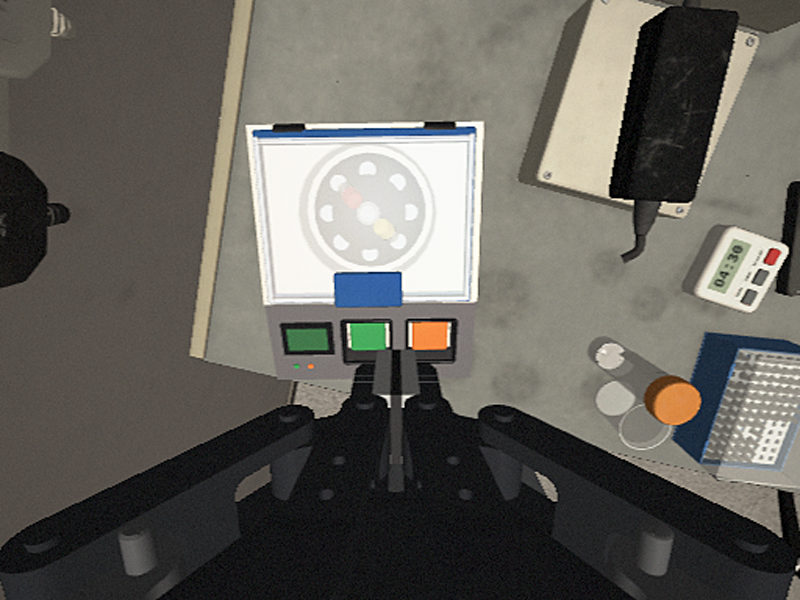

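The lid lies flat and shut, with the pad at (368,289). The orange key is at (430,335), the green key at (368,335), and nothing appears to have shifted. I'll move to just above the orange well.

```bash
python3 inch.py '-0.03 0.015 0.02 0; -0.0543 0.0287 0.05 0; -0.0543 0.0287 0.10 0; -0.0543 0.0287 0.145 0; -0.0543 0.0287 0.1505 0; -0.0543 0.0287 0.1505 0'; python3 - <<'E'
from h import *
from cell import arm, optics, telemetry
g=np.load('g.npz');o=telemetry.get_obs();print('tip rel key (cf frame)',g['R'].T@(o['position']-[.4363,.2055,.075]))
a=dict(np.load('w3.npz'));s=optics.snapshot('wrist')
A=[x for x in blobs(a,*BL,30)[0]][1][0]
for ce,st in blobs(s,*BL,30)[0]: print(ce,st,tri([(a,A),(s,ce)]))
t=optics.snapshot('side')['frame']
im=np.hstack([cv2.resize(t[130:230,160:260,::-1],(400,400),interpolation=cv2.INTER_CUBIC),cv2.resize(s['frame'][150:350,150:350,::-1],(400,400))])
cv2.imwrite('pics/c4.png',im)
E
```

```text
t: 8.65
position: [0.4365, 0.2058, 0.1158]
tool_rot: [0.0, 0.993, 0.122, -0.001]
contact_force: [-0.2, 0.0, 0.0]
gripper_width: -0.0002
grip_force: 0.0
tip rel key (cf frame) [0.0003 0.0002 0.0408]
[164.8437 153.594 ] [  46  129  254   49 4466] (array([0.4718, 0.2642, 0.0837]), [np.float64(5.981778390107031e-05), np.float64(5.981778390122792e-05)])
```

View pics/c4.png

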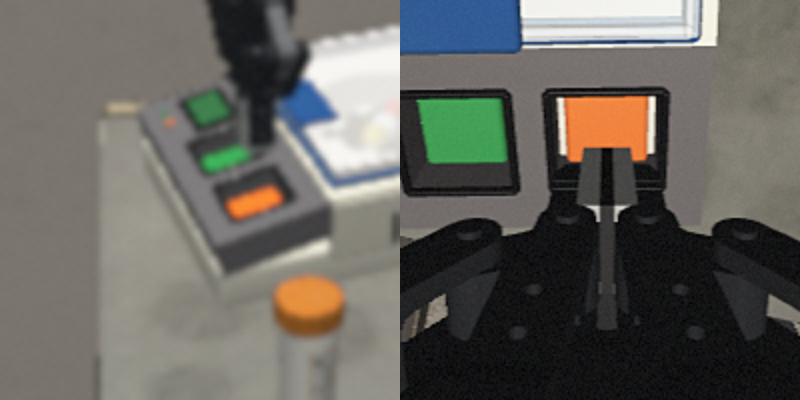

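The right half shows the fingertips at x≈606, centred over the orange well (545–668). The lid is still shut, with the pad's triangulated height at about 84 mm. Next I press the key.

```bash
python3 inch.py '0 0 0.02 0; 0 0 0.032 0; 0 0 0.036 0; 0 0 0.038 0; 0 0 0.04 0; 0 0 0.04 0'; python3 inch.py '0 0 0.002 0; 0 0 0.004 0; 0 0 0.004 0'; python3 inch.py '0 0 0.001 0; 0 0 0.002 0; 0 0 0.002 0'
```

```text
t: 9.5
position: [0.4371, 0.2057, 0.0762]
tool_rot: [-0.0, 0.993, 0.122, 0.001]
contact_force: [-0.0, 0.1, 1.3]
gripper_width: -0.0001
grip_force: 0.9
t: 9.88
position: [0.4375, 0.2058, 0.0723]
tool_rot: [-0.0, 0.993, 0.122, 0.001]
contact_force: [2.1, 0.2, 5.1]
gripper_width: -0.0002
grip_force: 2.0
t: 10.25
position: [0.4376, 0.2058, 0.0711]
tool_rot: [-0.0, 0.993, 0.122, 0.001]
contact_force: [-0.3, 0.6, 14.4]
gripper_width: 0.0001
grip_force: 6.8
```

```bash
for i in 1 2 3; do python3 inch.py '0 0 0 0;0 0 0 0;0 0 0 0;0 0 0 0;0 0 0 0;0 0 0 0;0 0 0 0;0 0 0 0;0 0 0 0;0 0 0 0;0 0 0 0;0 0 0 0'; done; python3 - <<'E'
from h import *
from cell import arm, optics, telemetry
s=optics.snapshot('wrist');t=optics.snapshot('side')['frame']
im=np.hstack([cv2.resize(t[100:260,140:300,::-1],(400,400),interpolation=cv2.INTER_CUBIC),cv2.resize(s['frame'][100:300,100:300,::-1],(400,400))])
cv2.imwrite('pics/c5.png',im)
E
```

```text
t: 11.75
position: [0.4376, 0.2059, 0.0711]
tool_rot: [-0.0, 0.993, 0.122, 0.001]
contact_force: [-0.3, -0.3, 14.4]
gripper_width: -0.0002
grip_force: 6.8
t: 13.25
position: [0.4376, 0.2058, 0.0711]
tool_rot: [-0.0, 0.993, 0.122, 0.001]
contact_force: [-0.7, -0.3, 13.5]
gripper_width: -0.0001
grip_force: 6.8
t: 14.75
position: [0.4376, 0.2058, 0.071]
tool_rot: [-0.0, 0.993, 0.122, 0.001]
contact_force: [-0.2, -1.0, 14.0]
gripper_width: 0.0001
grip_force: 6.8
```

View pics/c5.png

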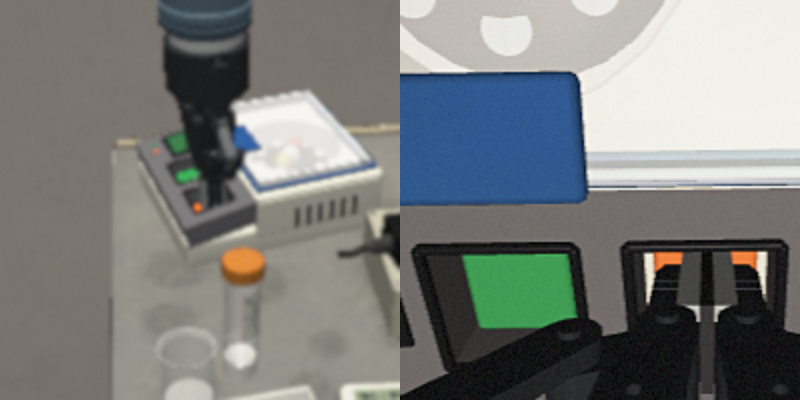

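The fingertips are inside the orange well at (707,290). The lid is flat and shut, and the green key is untouched. The force rose from 1.3 N to 5 N over 4 mm and then stiffened to 14 N, which means the key is at its stop.

```bash
python3 -c "
from cell import arm, optics, telemetry
print(arm.finish_job())"
```

```text
the job is handed in; nothing more can be done
None
```

I handed the job in at about 15 s with the lid latched shut and the orange key held fully down at about 14 N, after more than 4 s of holding; the judge returned no verdict.

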